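# Pop the pill tray and trap it on its runway

### The arm

A 7-joint arm with a two-finger parallel gripper is mounted at the origin on the work surface. World frame = base frame: x ahead of the robot, y to its left, z up, the work surface at z = 0. Lengths are in m, angles in rad, forces in N, time in s.
With the tool pointing down it reaches from about 0.4 to 0.85 m from the base axis. Payload 4.5 kg.
Tool frame: the origin (TCP) lies between the finger pads; the fingertips stand 11 mm ahead of it and the grasp point (between the pads) lies 8 mm behind it; x points along the fingers, z is the direction in which the jaws open and shut, and the axes are right-handed (so a half turn about x gives the same grasp; the last joint's range is limited). The gripper opens to 85 mm and grips with 20 to 120 N. Pads are 22 mm wide; open, the fingers measure 114 mm over their backs; the gripper's body (76 mm by 85 mm) begins 54 mm behind the grasp point. The pads swing forward as they close: fully open they stand 13 mm farther back than shut.
Start: joints at [-1.146, 0.689, -0.195, 1.565, 0.157, 0.902, -0.215], TCP at [0.238, 0.578, 0.242] pointing down, gripper open.
Joint ranges: [-3.01, 3.01], [-0.46, 2.08], [-1.47, 1.51], [0.13, 2.56], [-1, 4.14], [0.04, 2.09], [-2.66, 2.66]. Speed limits (rad/s): [2.57, 2.57, 3.14, 3.14, 3.14, 3.14, 3.14].

### API

Orientations are given as a rotation vector (axis times angle).
In Python, from rig import sensors, grab_frame, close_job gives the robot as it stands.
- The arm moves only by the tool arm_command, never from a script. Its argument "moves" is text: rows parted by semicolons, each of 4 numbers parted by spaces: the shift along the tool's x, y, z in cm, then the turn about the tool's x in rad. A call has 1 to 20 rows; each row is the pose to reach, as a shift and turn from the pose commanded when the call began, along the tool's axes at that moment; what a row does not reach only later rows make up. A row lasts 1/8 s, in which the tool goes at most 62.5 mm and 10.7 degrees, less where a joint would pass 70% of its speed; a pose out of reach is approached as far as the arm can. A call with a gripper value outside its range is refused whole. "fingers" is the gripper's target within -1 to 1 (shut at 1, half-way at 0, fully open at -1), set as the call begins (left out, the last holds). The fingers move at their own pace and stop on an object; "force" is the grip in N (left out, the last holds). Time passes only in rows, so rows that repeat a pose let the fingers close. It gives the time, the measured TCP pose, the force and the opening at its end, in the units of the state.
- sensors.observe(): the state, without advancing time (a new reading comes with each control period).
- grab_frame(name): name is "scene" or "top" or "wrist"; returns a dict with "pixels" (480x640x3 uint8, red, green, blue), "depth" (480x640 float32, m along the optical axis (not along the pixel's ray), 0 where there is no reading), "fx", "fy", "cx", "cy" (pixels), "k1" (the pictures are not rectified: a ray, as slopes to the right and down, at radius r is drawn at 1 + k1 r^2 times it, then the intrinsics apply), "view" (4x4, takes a point from world to camera coordinates). Camera axes: x right, y down, z forward; pixel columns grow to the right and rows downward; lengths in m; the calibration is good to about 2 mm. A picture is of the moment at which its call begins.
- close_job(): hands the job in, once; it reports no verdict.
The state is a dict: "clock": time; "joint_positions": joint angles; "qvel": joint speeds; "tau": joint torques, N m; "tool_pos": TCP position; "orientation": TCP orientation; "ft_force": force on the tool from outside, world axes, zero at the start; "moment": the same for the moment, N m; "width": finger opening in m.
Only numpy, scipy, OpenCV 4.12 (cv2) and the standard library are available. Lean on these libraries where they do the work, as an engineer would, in place of code of your own. Each camera call takes 0.05 s, during which the arm holds its last target.

### The job

Press the key of the steel pill dispenser down with one fingertip, and with the other finger stop the little pill tray that its spring shoots out, before it slides off the runway: the tray must end at least half out of the housing, and not hang over the runway's open end. Finish while holding it there, the finger still against the tray and the tray at rest. Do not pick the tray up, and leave the other things on the dresser alone.

Things in the scene. Friction and masses are not known exactly. Their poses are not given: they have to be found in the camera images.
- pillbox: Stainless pill dispenser, fixed. Base plate 100 x 150 x 10 mm, x -76..24, y -65..85 of its frame; origin on its underside, z up. Roofed housing (x -24..24, y 10..85, 42 mm high, an 18 mm slot along its roof shows the tray), mouth at y = 10. On the -x side of the housing a closed store, not used: x -72..-28, y 21..83, 36 mm high with its latch. The key stands on the -x side of the runway.
- trap_spot (a point): Middle of the runway floor beside the key, 10 mm above the dresser; axes as the dispenser's. The open runway runs from the mouth (50 mm away, +y) to its open end (25 mm away, -y), 40 mm wide between rails 4 mm thick, 5 mm high. A finger standing here, tip 5 to 20 mm above the floor, stops the tray against its side; if 22 mm wide, the tray's front stops 39 mm out of the mouth.
- key_top (a point): Centre of the top of the key, a flat rectangular push key, 30 mm (x) by 24 mm (y); when up 26 mm above the dresser, 16 mm above the runway floor; 53 mm from trap_spot towards the dispenser's -x. Axes as the dispenser's; moves with the key.
- key (a joint): Press depth of the key, m: 0 up, 0.007 at its stop. Spring 1.5 N (up) to 3.3 N (at the stop), plus about 1 N of catch friction until the tray is let go, at about 4 mm. Its catch, a tooth before the tray's foot, stands 4 mm above the runway floor and sinks with the key. The tray then shoots out in a fraction of a second. The key springs up when let go.
- tray: Open-topped metal tray with three white pills fixed in it, 36 (x) x 40 (y) x 24 mm high, about 60 g, loose; origin under its centre. Starts in the housing, front 1 mm inside the mouth, centre at dispenser y = 29 mm. A plunger behind it drives it to -y (3.7 N, 1.5 N after 40 mm, stroke 58 mm) and keeps it pressed on the finger that stops it; unstopped it flies off the open end.
- candleholder: Empty round concrete candleholder, 80 mm across, 45 mm high; bystander, loose, on the dispenser's +x side; origin under its centre.
- cactus: Small cactus-shaped ceramic ornament in a pot, 65 mm wide, 73 mm high; bystander, loose, behind the housing (dispenser's +y); origin under its centre.
- comb: Purple plastic wide-tooth comb lying flat, 180 mm long (its y), 50 mm wide, 5 mm high; bystander, loose, on the dispenser's -x side; origin under its middle.
- turntable: Round bamboo turntable tray, 210 mm across, with three glass jars on it standing as one piece, 90 mm high; bystander, off to the robot's right; origin under its centre.
Things that resemble listed ones, but are neither listed nor needed, are in the scene too. Several things have the shape of the tray; the one meant has the colours described above.

How it is judged:
On the way, in this order (a step that is already met when the one before it is completed fails the run):
1. the key is pressed while the tray is still in the housing (value of joint key above 0.002 m and y of tray in the frame of pillbox above 0.018 m).
2. the tray has popped out by half and is stopped by a finger on the runway (y of tray in the frame of pillbox between -0.045 and 0.01 m and linear speed of tray below 0.03 m/s and contact force between tray and the fingers above 0.15 N), for 0.2 s.
At the end, for the whole second after the job is handed in: The tray stands on the runway (underside less than 6 mm off the floor, tilted less than 0.2 rad), its centre out of the mouth (at least half out) and its front not past the open end, at rest (under 0.03 m/s), a finger pressing on it with more than 0.15 N (all of step 2 and z of tray in the frame of pillbox below 0.016 m and angle between tray's own z axis and vertical below 0.2 rad); the arm keeps its last pose, push and grip.
It fails at once if the tray slid past the open end of the runway (y of tray in the frame of pillbox below -0.05 m).
It fails at once if the tray was lifted (z of tray in the frame of pillbox above 0.022 m).
It fails at once if a bystander was disturbed (distance of any of candleholder, cactus, comb, turntable from where it was at the start of the episode above 0.015 m).
It also fails if it takes over 27 s, if anything falls off the work surface, if the arm or the gripper's body presses on something with over 40 N, if the wrist force passes 120 N, or if a joint passes its speed limit or range.

## Working session

There is one attempt and no reset: what is moved stays moved. The work goes in short steps, Python scripts to look and compute and a tool call to move; the robot and the scene stay as the last step left them, time stands still between calls to the robot, and variables do not carry over. Pictures are saved under pics/ and viewed, and the job is handed in when it is done.

Besides the shell and the picture viewer there is one more tool, called after "Request:" as name(argument=value, ...) on one line, values as JSON. arm_command: Moves the arm, as the interface text tells. Its arguments: {"type":"object","properties":{"moves":{"type":"string"},"fingers":{"type":"number"},"force":{"type":"number"}},"required":["moves"]}

```bash
mkdir -p pics; ls; python3 - <<'E'
from rig import sensors, grab_frame
import cv2,numpy as np
print(sensors.observe())
for n in ["scene","top","wrist"]:
    f=grab_frame(n); cv2.imwrite(f"pics/{n}0.png",f["pixels"][:,:,::-1]); np.savez(f"{n}0.npz",**f)
    print(n,f["fx"],f["fy"],f["cx"],f["cy"],f["k1"]); print(np.round(f["view"],4))
E
```

```text
pics
{'clock': 0.0, 'joint_positions': array([-1.14620049,  0.68998377, -0.19452201,  1.56636391,  0.15731603,
        0.90248254, -0.21511205]), 'qvel': array([ 0.0005104 ,  0.00150708,  0.0004757 , -0.00079198, -0.00042046,
        0.00070186,  0.00085337]), 'tau': array([-2.62932499e-04, -5.39611995e+01, -1.26596075e+00, -1.58541816e+01,
        9.22887266e-03,  9.57525917e-03,  2.41923601e-06]), 'tool_pos': array([0.23788156, 0.57727522, 0.24147907]), 'orientation': array([-0.91789718,  1.37056223,  0.91602005]), 'ft_force': array([ 0.61864307, -0.74235088, -0.20255956]), 'moment': array([-0.03912158, -0.06422517, -0.00600991]), 'width': 0.08514380373392236}
scene 486.1459850661478 486.1459850661478 323.9232079695927 237.52310075736995 -0.07370428982742905
[[ 0.3478  0.9375 -0.0074 -0.1123]
 [ 0.5471 -0.2094 -0.8104 -0.26  ]
 [-0.7614  0.2778 -0.5858  1.3621]
 [ 0.      0.      0.      1.    ]]
top 542.2088011457556 542.2088011457556 325.50837434081365 247.38016073101153 -0.09987727597139928
[[ 5.0000e-04 -1.0000e+00  2.1000e-03 -9.9600e-02]
 [-9.9910e-01 -5.0000e-04 -4.2900e-02  5.5000e-01]
 [ 4.2900e-02 -2.1000e-03 -9.9910e-01  1.2833e+00]
 [ 0.0000e+00  0.0000e+00  0.0000e+00  1.0000e+00]]
wrist 352.9098099094042 352.9098099094042 317.3687492134238 233.6599199941026 -0.011930786595256194
[[ 0.3808  0.9247 -0.0019 -0.6232]
 [ 0.8783 -0.3611  0.3134 -0.0408]
 [ 0.2891 -0.121  -0.9496  0.3811]
 [ 0.      0.      0.      1.    ]]
```

View pics/scene0.png

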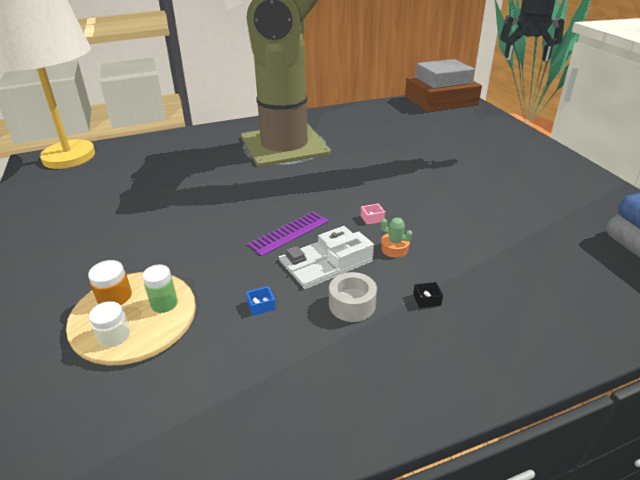

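View pics/top0.png

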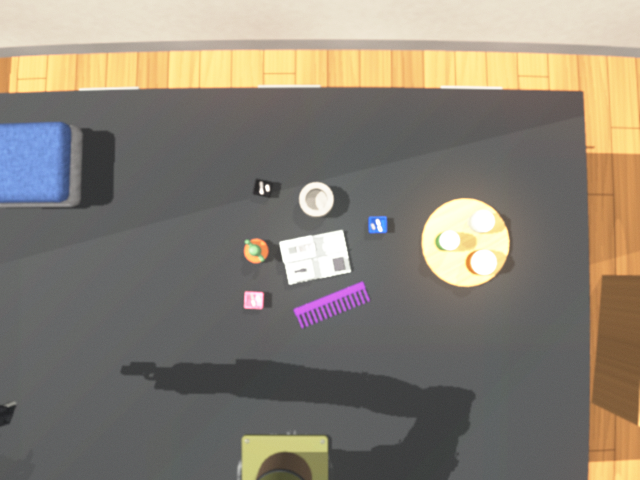

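View pics/wrist0.png

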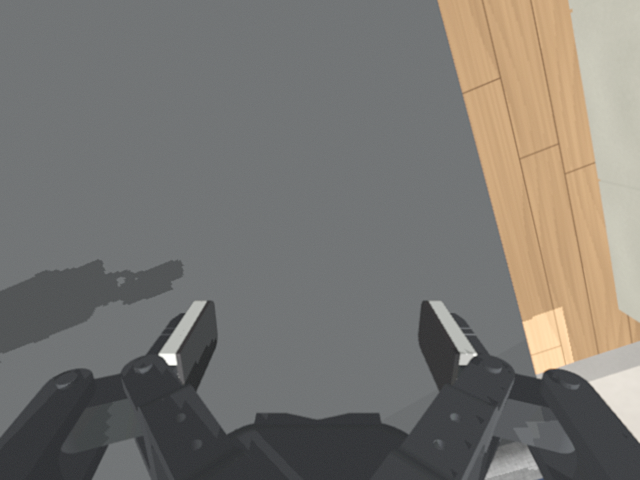

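The scene shows the dispenser at top px (315,257), with the dark key at (339,264). The housing is on its left, with the candleholder above, the cactus to the left and the comb below. Tray-like decoys are pink (254,300), blue (377,225) and black (263,188). The real tray should be metal, inside the housing slot.

```bash
python3 - <<'E'
import cv2,numpy as np
f=np.load("top0.npz"); p=f["pixels"][:,:,::-1]
c=p[215:300,265:365]; cv2.imwrite("pics/topcrop.png",cv2.resize(c,None,fx=7,fy=7,interpolation=cv2.INTER_CUBIC)[:600])
f=np.load("scene0.npz"); p=f["pixels"][:,:,::-1]
c=p[215:300,265:385]; cv2.imwrite("pics/scenecrop.png",cv2.resize(c,None,fx=6,fy=6,interpolation=cv2.INTER_CUBIC))
E
```

```text
(no output)
```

View pics/topcrop.png

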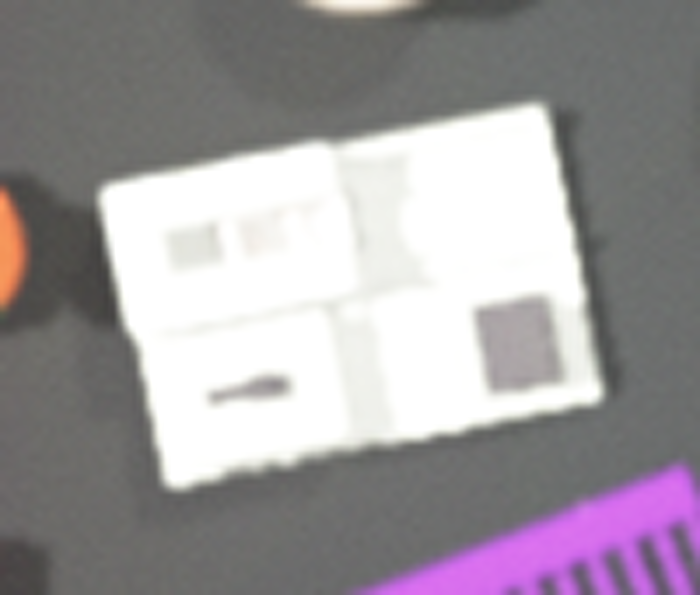

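View pics/scenecrop.png

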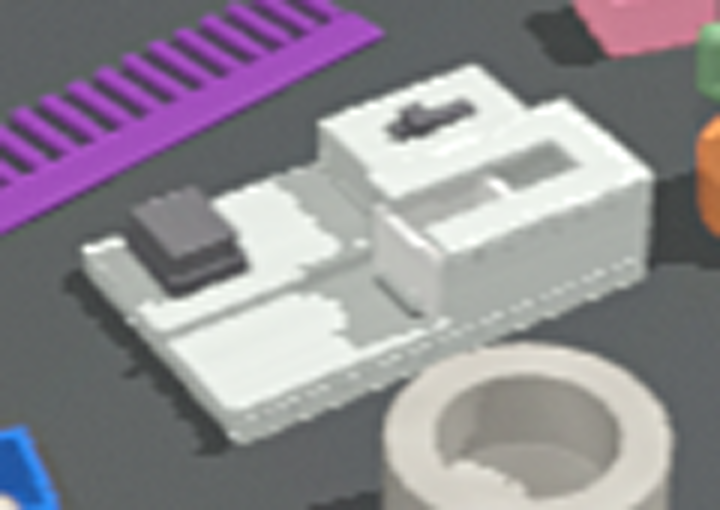

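```bash
cat > h.py <<'E'
import cv2,numpy as np
def ray(f,u,v):
    K=np.array([[f["fx"],0,f["cx"]],[0,f["fy"],f["cy"]],[0,0,1]],float)
    n=cv2.undistortPoints(np.array([[[u,v]]],float),K,np.array([float(f["k1"]),0,0,0]))[0,0]
    R=f["view"][:3,:3];t=f["view"][:3,3]
    o=-R.T@t; d=R.T@np.array([n[0],n[1],1]); return o,d
def onz(f,u,v,z):
    o,d=ray(f,u,v); return o+d*(z-o[2])/d[2]
def proj(f,P):
    P=np.atleast_2d(P); K=np.array([[f["fx"],0,f["cx"]],[0,f["fy"],f["cy"]],[0,0,1]],float)
    return cv2.projectPoints(P,cv2.Rodrigues(np.array(f["view"][:3,:3],float))[0],np.array(f["view"][:3,3],float),K,np.array([float(f["k1"]),0,0,0]))[0][:,0]
E
python3 - <<'E'
from h import *
T=np.load("top0.npz");S=np.load("scene0.npz")
p=T["pixels"][215:300,265:365].astype(int)
b=(p.min(2)>190).astype(np.uint8)
print("minmax near key",p[45:50,70:75].mean((0,1)))
# white mask + key -> silhouette
sil=cv2.morphologyEx((p.min(2)>140).astype(np.uint8),cv2.MORPH_CLOSE,np.ones((15,15)))
cs,_=cv2.findContours(sil,0,1); c=max(cs,key=cv2.contourArea); print("area",cv2.contourArea(c),cv2.minAreaRect(c))
for name,(u,v) in {"+x-y":(545/7+265,102/7+215),"-x-y":(603/7+265,402/7+215)}.items():
    print(name,onz(T,u-.5,v-.5,.01)[:2])
km=((p.max(2)<175)&(p.min(2)>80)).astype(np.uint8); km[:, :64]=0; km[:40]=0; km[58:]=0; km[:,82:]=0
cs,_=cv2.findContours(km,0,1); c=max(cs,key=cv2.contourArea)
r=cv2.minAreaRect(c);print(r,cv2.contourArea(c))
bx=cv2.boxPoints(r)+[265,215]
M=cv2.moments(km,True);u,v=M['m10']/M['m00']+265,M['m01']/M['m00']+215
print("key top cam",u,v,onz(T,u,v,.026)); print([onz(T,*q,.026)[:2].round(4) for q in bx])
# scene key top: corners from crop
q=np.array([(130,208),(190,185),(240,232),(178,263)])/6+[265,215]-.42
P=np.array([onz(S,*x,.026) for x in q]);print(P.round(4),P.mean(0))
# scene base corners z=.01: front +x,-y(240,408) ; -x-y (83,248)
for x in [(238,412),(83,248)]: print("scene corner",onz(S,*(np.array(x)/6+[265,215]-.42),.01))
E
```

```text
minmax near key [172.16 165.6  167.32]
area 2818.5 ((49.68021774291992, 41.269954681396484), (45.334083557128906, 65.84129333496094), 78.43986511230469)
+x-y [ 0.59407433 -0.13965665]
-x-y [ 0.49147166 -0.15936971]
((73.75, 48.750003814697266), (11.178619384765625, 9.413575172424316), 78.69007110595703) 87.0
key top cam 338.7211538461538 263.8269230769231 [ 0.51061291 -0.13046826  0.026     ]
[array([ 0.5215, -0.1171]), array([ 0.5259, -0.1389]), array([ 0.5  , -0.144]), array([ 0.4957, -0.1222])]
[[ 0.5002 -0.1422  0.026 ]
 [ 0.4954 -0.1206  0.026 ]
 [ 0.5245 -0.1135  0.026 ]
 [ 0.5325 -0.1364  0.026 ]] [ 0.51313623 -0.12818046  0.026     ]
scene corner [ 0.58787684 -0.13585232  0.01      ]
scene corner [ 0.49465667 -0.15716962  0.01      ]
```

```bash
cat >> h.py <<'E'
from scipy.spatial.transform import Rotation as Ro
def tomove(target,yaw,s,R=None):
    R=Ro.from_rotvec(s["orientation"]).as_matrix() 
    d=R.T@(np.array(target)-s["tool_pos"])*100
    zx=np.array([np.cos(yaw),np.sin(yaw),0])
    a=[]
    for sg in (1,-1):
        l=R.T@(zx*sg); a.append(np.arctan2(-l[1],l[2]))  # turn about x takes z to (0,-sin,cos)
    return d,a
E
python3 - <<'E'
from h import *
from rig import sensors
s=sensors.observe();R=Ro.from_rotvec(s["orientation"]).as_matrix();print(R.round(4))
yaw=.197;k=np.array([.5115,-.1300]);ex=np.array([np.cos(yaw),np.sin(yaw)])
m=k+ex*.0265;print(m,k+ex*.053)
print(tomove([*m,.16],yaw,s))
E
```

```text
[[-4.000e-04 -9.247e-01  3.808e-01]
 [-1.300e-03  3.808e-01  9.247e-01]
 [-1.000e+00 -1.000e-04 -1.400e-03]]
[ 0.53748744 -0.1248132 ] [ 0.56347488 -0.1196264 ]
(array([  8.24746632, -54.44078586, -53.51433667]), [np.float64(0.9831387742433797), np.float64(-2.1584538793464136)])
```

Request:
arm_command(moves="8 -54.4 -53.5 0.983;8 -54.4 -53.5 0.983;8 -54.4 -53.5 0.983;8 -54.4 -53.5 0.983;8 -54.4 -53.5 0.983;8 -54.4 -53.5 0.983;8 -54.4 -53.5 0.983;8 -54.4 -53.5 0.983;8 -54.4 -53.5 0.983;8 -54.4 -53.5 0.983;8 -54.4 -53.5 0.983;8 -54.4 -53.5 0.983;8 -54.4 -53.5 0.983;8 -54.4 -53.5 0.983;8 -54.4 -53.5 0.983;8 -54.4 -53.5 0.983", fingers=0.1, force=60)

```text
clock: 2.15
tool_pos: [0.537, -0.1216, 0.1625]
orientation: [-0.156, 1.565, 0.158]
ft_force: [-0.4, 0.0, 0.1]
width: 0.0385
```

```bash
python3 - <<'E'
from rig import sensors, grab_frame
import cv2,numpy as np
for n in ["wrist","scene"]:
    f=grab_frame(n); cv2.imwrite(f"pics/{n}1.png",f["pixels"][:,:,::-1]); np.savez(f"{n}1.npz",**f)
print(sensors.observe())
E
```

```text
{'clock': 2.25, 'joint_positions': array([ 0.19293963,  0.70368788, -0.08710581,  1.87055037,  0.10310834,
        0.57175225,  0.23911956]), 'qvel': array([ 0.00812673,  0.00361486,  0.00746516, -0.00518036,  0.0019368 ,
       -0.0006373 ,  0.00171081]), 'tau': array([-2.59240984e-02, -4.97789097e+01,  1.57881891e-01, -1.09894145e+01,
        1.08414177e-03,  4.42855453e-03, -2.16370907e-03]), 'tool_pos': array([ 0.53718343, -0.12236855,  0.16250199]), 'orientation': array([-0.15614062,  1.56508352,  0.15709133]), 'ft_force': array([-1.23431627, -0.34355313, -0.43515732]), 'moment': array([-0.00810411, -0.02792837,  0.01069596]), 'width': 0.03842246745324406}
```

View pics/wrist1.png

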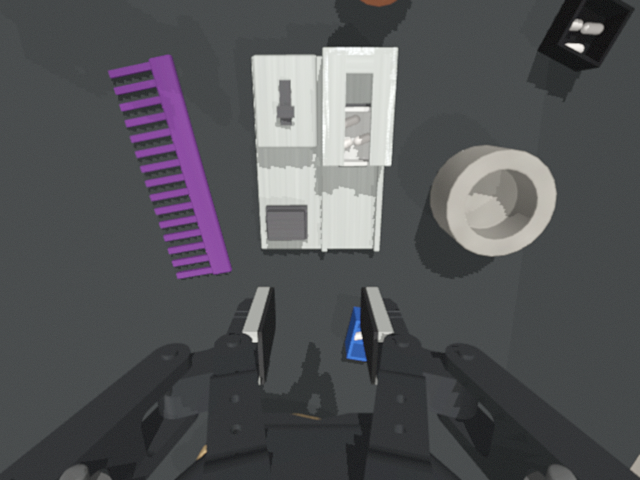

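View pics/scene1.png

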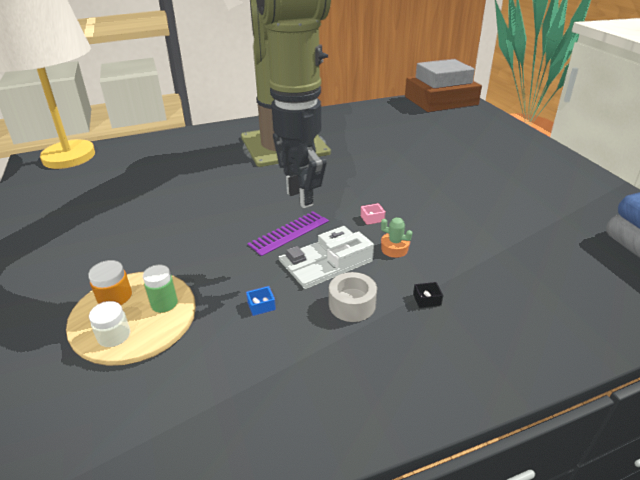

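The wrist view shows the key top around (286,222), the runway at (350,210) and the metal tray with white pills in the slot at (356,135). The fingers straddle the correct axis.

```bash
python3 - <<'E'
from h import *
W=np.load("wrist1.npz");T=np.load("top0.npz")
p=W["pixels"]; c=p[140:265,235:405,::-1]; cv2.imwrite("pics/wcrop.png",cv2.resize(c,None,fx=4.5,fy=4.5,interpolation=cv2.INTER_CUBIC))
print("depth key",W["depth"][222,286],"floor",W["depth"][230,350])
E
```

```text
depth key 0.27909675 floor 0.2991708
```

View pics/wcrop.png

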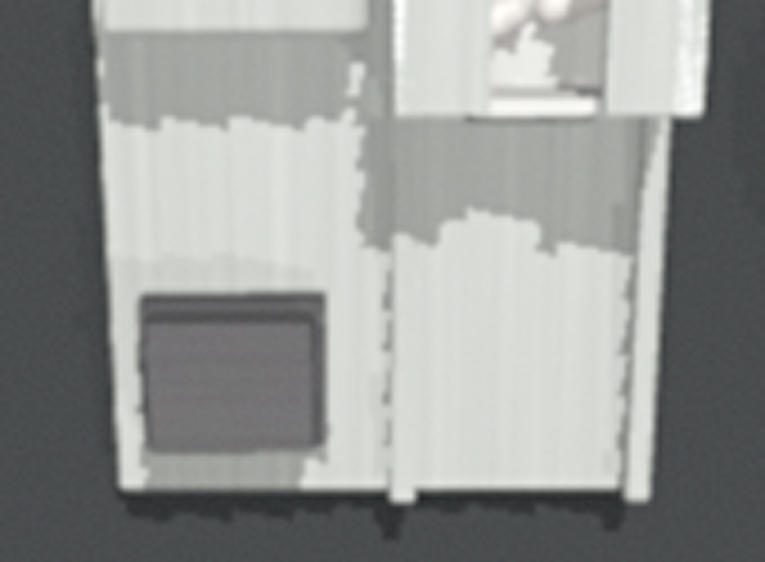

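```bash
python3 - <<'E'
from h import *
from rig import sensors
W=np.load("wrist1.npz");s=sensors.observe()
g=lambda x,y,z: onz(W,235+x/4.5-.39,140+y/4.5-.39,z)
K=np.array([g(147,318,.026),g(318,318,.026),g(314,450,.026),g(147,452,.026)]);print(K.round(4));k=K.mean(0);print("key",k, np.linalg.norm(K[1]-K[0]),np.linalg.norm(K[2]-K[1]))
a=K[1]-K[0];print("yaw key",np.arctan2(a[1],a[0]))
L=g(120,490,.01);R1=g(391,499,.015);R2=g(415,499,.015);R3=g(626,499,.015);R4=g(650,499,.015)
a=R4-R1;print("rails",R1,R2,R3,R4,np.linalg.norm(a),"yaw",np.arctan2(a[1],a[0])); 
m1=g(393,117,.042);m2=g(705,117,.042);a=m2-m1;print("mouth",m1,m2,np.linalg.norm(a),np.arctan2(a[1],a[0]))
yaw=.197;ex=np.array([np.cos(yaw),np.sin(yaw)]);ey=np.array([-ex[1],ex[0]])
def org(P,x,y): return (P[:2]-ex*x-ey*y).round(4)
print("origins",org(k,-.053,-.04),org(L,-.076,-.065),org((R1+R4)/2,0,-.065),org((m1+m2)/2,0,.01))
R=Ro.from_rotvec(s["orientation"]).as_matrix();print("tool z yaw",np.arctan2(R[1,2],R[0,2]))
print("finger tip depth pts", W["depth"][330,252],W["depth"][330,380])
E
```

```text
[[ 0.4956 -0.1189  0.026 ]
 [ 0.5248 -0.113   0.026 ]
 [ 0.5287 -0.137   0.026 ]
 [ 0.4994 -0.1433  0.026 ]]
key [ 0.51212921 -0.12805567  0.026     ] 0.029805003479046938 0.02436453651928745
yaw key 0.20048153070289254
rails [ 0.54507073 -0.14754678  0.015     ] [ 0.54949864 -0.14664629  0.015     ] [ 0.58844048 -0.13873051  0.015     ] [ 0.59287268 -0.13782998  0.015     ] 0.04877952490378644 yaw 0.20053969340631211
mouth [ 0.52995063 -0.07443225  0.042     ] [ 0.57812511 -0.0646114   0.042     ] 0.04916532382922833 0.20110420657057582
origins [ 0.5563 -0.0785] [ 0.5561 -0.0793] [ 0.5562 -0.0789] [ 0.556  -0.0793]
tool z yaw 0.1994702020291502
finger tip depth pts 0.12157945 0.12185482
```

Request:
arm_command(moves="5 0 0 0;9.5 0 0 0;9.5 0 0 0;9.5 0 0 0;9.5 0 0 0;9.5 0 0 0")

```text
clock: 3.0
tool_pos: [0.5382, -0.1242, 0.0688]
orientation: [-0.155, 1.563, 0.154]
ft_force: [-0.3, 0.1, -0.9]
width: 0.0388
```

```bash
python3 - <<'E'
from h import *
from rig import sensors,grab_frame
for n in ["wrist","scene"]:
    f=grab_frame(n); cv2.imwrite(f"pics/{n}2.png",f["pixels"][:,:,::-1]); np.savez(f"{n}2.npz",**f)
    if n=="scene": cv2.imwrite("pics/scene2c.png",cv2.resize(f["pixels"][190:300,245:390,::-1],None,fx=5,fy=5,interpolation=cv2.INTER_CUBIC))
s=sensors.observe();R=Ro.from_rotvec(s["orientation"]).as_matrix()
print(s["tool_pos"],s["ft_force"],s["width"],R[:,0],s["clock"])
e=np.array([.5380,-.1235,.04])-s["tool_pos"];print("tool shift cm",R.T@e*100)
E
```

```text
[ 0.5377708  -0.12411716  0.06819778] [ 0.39682908 -0.76637116  0.45678285] 0.03833465285139436 [ 1.60379969e-03 -1.94304322e-04 -9.99998695e-01] 3.1
tool shift cm [2.8197988  0.057463   0.03021962]
```

View pics/wrist2.png

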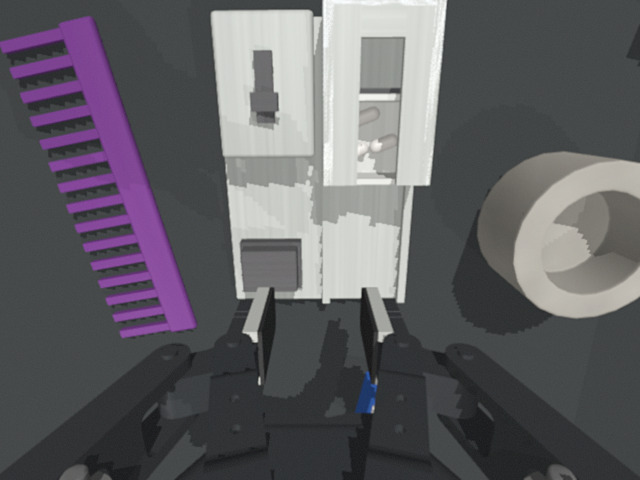

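View pics/scene2c.png

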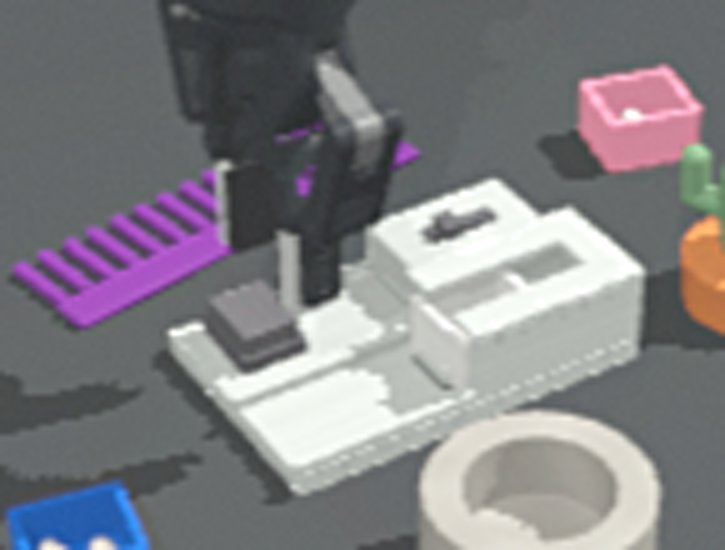

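```bash
python3 - <<'E'
from h import *
f=np.load("wrist2.npz");D=f["depth"];V=np.linalg.inv(f["view"])
v,u=np.mgrid[240:400,180:460]; d=D[240:400,180:460]; m=(d>0.06)&(d<.17)
K=np.array([[f["fx"],0,f["cx"]],[0,f["fy"],f["cy"]],[0,0,1]],float)
n=cv2.undistortPoints(np.stack([u[m],v[m]],1)[:,None].astype(float),K,np.array([float(f["k1"]),0,0,0]))[:,0]
P=np.c_[n*d[m][:,None],d[m],np.ones(m.sum())]@V.T; P=P[:,:3]
o=np.array([.5561,-.0790]);ex=np.array([.980,.1987]);ey=np.array([-.1987,.980])
x=(P[:,:2]-o)@ex*1000;y=(P[:,:2]-o)@ey*1000;z=P[:,2]*1000
for lo,hi in((-100,-26),(-26,60)):
    q=(x>lo)&(x<hi)
    print("tip zmin",np.percentile(z[q],[0.5,2,5]))
    t=q&(z<np.percentile(z[q],2)+8); print("x",np.percentile(x[t],[1,99]),"y",np.percentile(y[t],[1,50,99]))
    for zz in range(50,100,6):
        t=q&(abs(z-zz)<3)
        if t.sum()>5: print(zz,t.sum(),"x",np.percentile(x[t],[2,98]).round(1),"y",np.percentile(y[t],[2,98]).round(1))
E
```

```text
tip zmin [62.31909334 66.18942218 70.61526926]
x [-59.5507509  -46.24519921] y [-51.73192618 -33.90229296 -29.43638216]
62 102 x [-52.3 -46.2] y [-50.7 -29.9]
68 264 x [-58.8 -46.3] y [-51.1 -29.6]
74 329 x [-59.7 -46.3] y [-50.7 -29.4]
80 366 x [-59.6 -46.3] y [-49.9 -29.5]
86 414 x [-59.7 -46.3] y [-51.  -29.6]
92 373 x [-59.3 -46.3] y [-51.2 -29.5]
98 628 x [-58.3 -46.4] y [-51.4 -28.8]
tip zmin [62.5804433  66.14836336 70.86891792]
x [-8.09906254  5.12177172] y [-51.60151304 -34.1133171  -29.57953559]
62 102 x [-8.1 -1.6] y [-51.1 -30. ]
68 267 x [-8.1  4.4] y [-51.  -29.7]
74 322 x [-8.1  5.4] y [-49.9 -29.6]
80 364 x [-8.1  5.2] y [-51.  -29.7]
86 403 x [-8.2  5.3] y [-50.9 -29.7]
92 386 x [-8.2  5. ] y [-51.2 -29.6]
98 619 x [-8.1  3.4] y [-51.3 -28.9]
```

The fingertips are at about z 60 mm, at dispenser y −40±11. One is at x −59..−46, over the key (−68..−38), and the other at x −8..+5, in the runway (±20). I'll descend and press.

Request:
arm_command(moves="2 0 0 0;3 0 0 0;3 0 0 0;3.2 0 0 0;3.4 0 0 0;3.4 0 0 0")

```text
clock: 3.85
tool_pos: [0.5376, -0.124, 0.0335]
orientation: [-0.155, 1.565, 0.155]
ft_force: [0.4, 0.7, 1.6]
width: 0.0384
```

Request:
arm_command(moves="0.2 0 0 0;0.4 0 0 0;0.5 0 0 0;0.6 0 0 0;0.7 0 0 0;0.7 0 0 0;0.7 0 0 0;0.7 0 0 0")

```text
clock: 4.85
tool_pos: [0.5376, -0.1247, 0.028]
orientation: [-0.155, 1.564, 0.153]
ft_force: [-2.3, 0.0, 18.7]
width: 0.0383
```

```bash
python3 - <<'E'
from h import *
from rig import sensors,grab_frame
for n in ["wrist","scene"]:
    f=grab_frame(n); cv2.imwrite(f"pics/{n}3.png",f["pixels"][:,:,::-1]); np.savez(f"{n}3.npz",**f)
    if n=="scene": cv2.imwrite("pics/scene3c.png",cv2.resize(f["pixels"][190:300,245:390,::-1],None,fx=5,fy=5,interpolation=cv2.INTER_CUBIC))
s=sensors.observe();print(s["tool_pos"],s["ft_force"],s["width"],s["clock"])
E
```

```text
[ 0.53761716 -0.12465348  0.02805464] [-1.41007039 -0.29823136 20.00213852] 0.038595683505357616 4.95
```

View pics/wrist3.png

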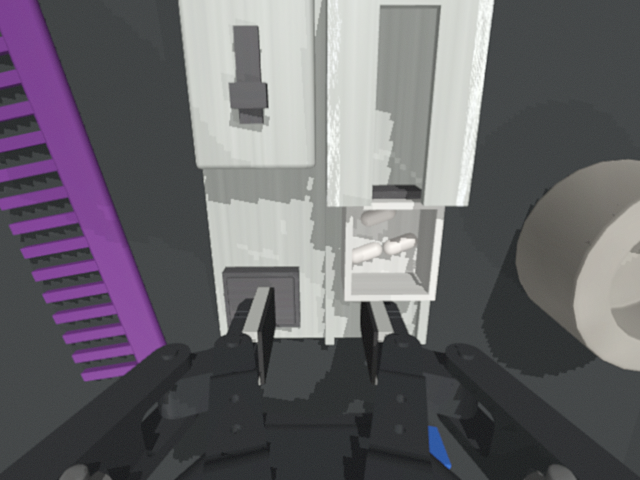

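View pics/scene3c.png

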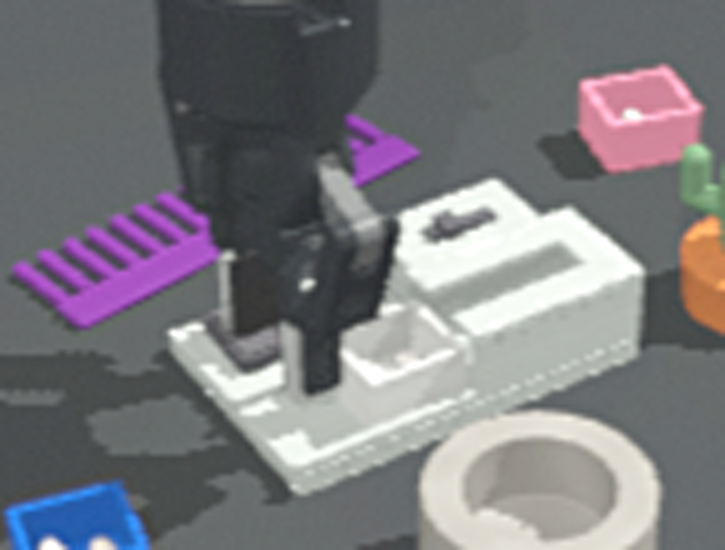

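```bash
python3 - <<'E'
from h import *
from rig import sensors,grab_frame
f=np.load("wrist3.npz")
cv2.imwrite("pics/w3c.png",cv2.resize(f["pixels"][180:340,310:470,::-1],None,fx=3.7,fy=3.7,interpolation=cv2.INTER_CUBIC))
o=np.array([.5561,-.0790]);ex=np.array([.980,.1987]);ey=np.array([-.1987,.980])
for (u,v) in [(346,300),(435,299),(443,207),(362,300),(385,300)]:
    P=onz(f,u,v,.034);q=P[:2]-o;print((u,v),q@ex*1000,q@ey*1000)
F=[]
for i in range(3):
    f=grab_frame("wrist");s=sensors.observe();F.append(s["ft_force"])
print(np.round(F,2),s["clock"],f["depth"][294,390],np.abs(f["pixels"].astype(int)-np.load("wrist3.npz")["pixels"]).mean())
E
```

```text
(346, 300) -16.395371995885853 -30.725666131860724
(435, 299) 19.33980288387001 -30.456469933329885
(443, 207) 18.421365141825035 7.501339281857178
(362, 300) -9.973186833869406 -30.755041215694018
(385, 300) -0.7351297471359142 -30.79987883191874
[[-2.36 -1.83 18.59]
 [-2.15 -1.56 19.82]
 [-1.97 -1.03 18.99]] 5.1 0.14057477 1.5945377604166666
```

View pics/w3c.png

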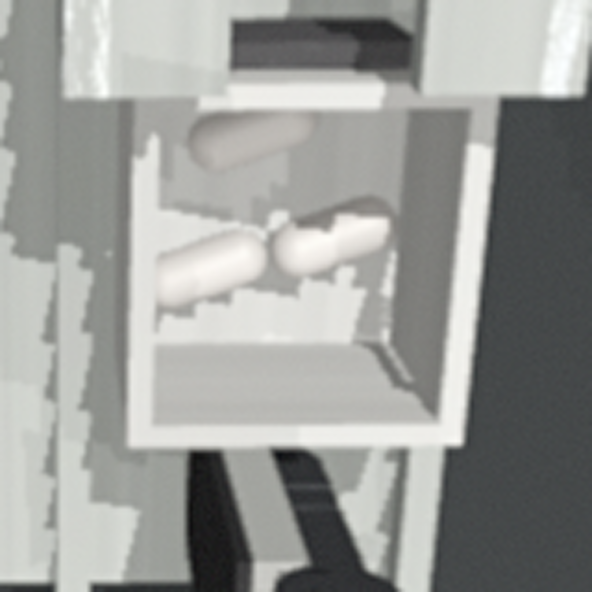

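The tray front measures y ≈ −30 mm, which matches the finger's face, so the centre is about −10 mm (needed: −45..10). The wrist force is about −1.5 N along −y, as expected from the plunger pushing the tray against the finger.

```bash
python3 -c "
from rig import close_job; print(close_job())"
```

```text
the job is handed in; nothing more can be done
None
```

I pressed the dispenser's key to its stop with one fingertip. The other finger, standing in the runway beside the key, stopped the tray as it shot out. I handed the job in at about 5.1 s with the arm still holding that pose; `close_job` reported no verdict.

- **Tray position:** its front measured at dispenser y ≈ −30 mm, flush with the finger's face (−29.5 mm). That puts its centre at about −10 mm, about 20 mm (half its length) out of the mouth and well short of the open end. By eye in the last wrist view it sits level between the rails.
- **Contact:** the wrist force was about −1 to −1.8 N along y, as expected from the plunger pressing the tray on the finger. That reading is noisy, by up to about 0.8 N when nothing touches, so it supports contact but doesn't give an exact value.
- **Key press:** the steady push on the key was about 19 N, well above its spring force, so the key is bottomed out. This is below the 40 N limit.
- **Rest and bystanders:** I saw no movement between the last wrist pictures, but did not measure the tray's speed. No bystander looked moved in the final wrist and scene views, though I did not re-measure their positions.

None of these checks failed. The only mismatches were 2–6 mm between camera views in the first measurements; the wrist close-up, where four independent points agreed within 1 mm, settled the position.

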